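# Mirror the row of hand stamps

### The arm

A 7-joint arm with a two-finger parallel gripper is mounted at the origin on the work surface. World frame = base frame: x ahead of the robot, y to its left, z up, the work surface at z = 0. Lengths are in m, angles in degrees, forces in N, time in s.
With the tool pointing down it reaches from about 0.35 to 0.775 m from the base axis. Payload 3.1 kg.
Tool frame: the origin (TCP) lies on the centre line of the jaws, within the pads' length; the fingertips stand 17 mm ahead of it and the grasp point (between the pads) lies 2 mm behind it (robot.tip_reach is the distance from the TCP to the fingertips, in m); z points along the fingers, y is the line along which they close (so a half turn about z gives the same grasp; the last joint's range is limited). The gripper opens to 85 mm and grips with 20 to 120 N. Pads are 22 mm wide; open, the fingers measure 114 mm over their backs; the gripper's body (76 mm by 85 mm) begins 54 mm behind the grasp point. The pads swing forward as they close: fully open they stand 13 mm farther back than shut.
Start: joints at [70.548, 17.813, 0.802, 86.603, -0.252, 75.585, -1.558], TCP at [0.161, -0.526, 0.248] pointing down, gripper open.
Joint ranges: [-154.91, 154.91], [-16.99, 109.72], [-72.82, 74.43], [7.12, 147.25], [-82.49, 262.49], [11.32, 116.49], [-174.64, 174.64]. Speed limits (degrees/s): [159.86, 159.86, 180, 180, 180, 180, 180].

### API

Orientations are given as [roll, pitch, yaw] about the fixed x, y, z axes, in that order (R = Rz(yaw) Ry(pitch) Rx(roll)).
In Python, from station import robot, fingers, vision, workorder, recognise gives the robot as it stands. Calls block until the motion is done:
- robot.move_to(position, orientation): joint-space move of the TCP to a pose.
- robot.line_to(position, orientation=None, velocity=0.15, f_stop=None): straight line of the TCP; orientation=None keeps the orientation; velocity is the mean speed in m/s. With f_stop (N) it stops when the force on the tool has changed by that much, and returns True; else False.
- robot.move_j(angles): joint-space move.
- fingers.gripper_to(opening, force=None): opening from 0.0 (shut) to 1.0 (fully open); force is the grip in N (None keeps the last); returns when the fingers have stopped.
- robot.pause(seconds).
- robot.inverse_kinematics(position, orientation): joint angles nearest the present ones, or None.
- vision.grab_frame(name): name is "scene" or "top"; returns the picture (480x640x3 uint8, red, green, blue); there is no depth.
- vision.calibration(name): a dict with "mtx" (3x3 intrinsics, pixels), "k1" (the pictures are not rectified: a ray, as slopes to the right and down, at radius r is drawn at 1 + k1 r^2 times it, then the intrinsics apply), "extrinsics" (4x4, takes a point from world to camera coordinates). Camera axes: x right, y up, looking along -z (the intrinsics and any distortion apply to the point x, -y, -z); pixel columns grow to the right and rows downward; lengths in m; the calibration is good to about 2 mm. A picture is of the moment at which its call begins. calibration takes no time and is no camera call.
A pose or a line that the arm cannot do raises robot.PlanningError and nothing moves.
- workorder.close_job(): hands the job in, once; it reports no verdict.
Trained networks look in the newest picture that a camera, given by its name, has taken for a name from the list of things; names that differ only in an ending like _2 or _b are one class to them, and where a whole thing is asked for, a point or a joint stands for the part that bears it (a point fixed in the world has none). Each returns a list of dicts, best first, with "p" (0 to 1); they miss things now and then, are a little off and sometimes report something else, mostly with a low value. They report only what shows in the picture. A call takes as long as a camera call. They do not tell look-alikes from the thing itself.
- recognise(label, camera): "rect" ([centre column, centre row, width, height] in pixels, round what is visible of it).
Readings, each from a call of its own:
- robot.current_time_s(): time.
- robot.current_joint_positions(): joint angles.
- robot.current_dq(): joint speeds.
- robot.current_joint_torque(): joint torques, N m.
- robot.current_tool_pos(): TCP position.
- robot.current_eef_rot(): TCP orientation.
- robot.current_contact_force(): force on the tool from outside, world axes, zero at the start.
- robot.current_torque(): the same for the moment, N m.
- robot.current_finger_gap(): opening from 0.0 (shut) to 1.0 (fully open).
Only numpy, scipy, OpenCV 4.12 (cv2) and the standard library are available. Lean on these libraries where they do the work, as an engineer would, in place of code of your own. Each camera call takes 0.05 s, during which the arm holds its last target. There are 200 camera calls.

### The job

The second half of the printed border mirrors the first, so move the four hand stamps from the brown tray into the pale rack in reverse order: the stamp at the robot's left end of the tray goes into the well at the robot's right end of the rack, the next one beside it, and so on. Leave each stamp standing upright and flat on the floor of its own well, and do not knock any over on the way.

Things in the scene. Friction and masses are not known exactly. Their poses are not given: they have to be found in the camera images.
- stamp_round_mid (a point): Round hand stamp, loose, 0.11 to 0.23 kg, 76 mm tall. Foot: a plain round brass disc 42 mm in diameter, 10 mm thick. Collar up to 18 mm above the underside, then to the top a round wooden grip 24 mm in diameter. Point: on its axis half-way up, 38 mm above the underside; local z up. Starts upright on block_round, turned up to 0.35 rad from the tray.
- stamp_square_mid (a point): Square hand stamp, loose, 0.11 to 0.23 kg, 76 mm tall. Foot: a square brass plate 42 x 42 mm, 10 mm thick. Collar up to 18 mm above the underside, then to the top a square wooden grip 24 x 24 mm, faces along local x and y. Point: on its axis half-way up, 38 mm above the underside; local z up. Starts upright on block_square, turned up to 0.35 rad from the tray.
- stamp_flower_mid (a point): Flower hand stamp, loose, 0.11 to 0.23 kg, 76 mm tall. Foot: a brass flower of five round petals, 46 mm across, 10 mm thick. Collar up to 18 mm above the underside, then to the top a slim round wooden grip 18 mm in diameter. Point: on its axis half-way up, 38 mm above the underside; local z up. Starts upright on block_flower, turned up to 0.35 rad from the tray.
- stamp_butterfly_mid (a point): Butterfly hand stamp, loose, 0.11 to 0.23 kg, 76 mm tall. Foot: a brass butterfly with four round wings, 52 mm (local y) by 42 mm (local x), 10 mm thick. Collar up to 18 mm above the underside, then to the top a flat wooden grip 16 mm (local x) by 34 mm (local y). Point: on its axis half-way up, 38 mm above the underside; local z up. Starts upright on block_butterfly, turned up to 0.35 rad from the tray.
- block_round: Fixed dark wooden storage block with a grey felt top, round, 62 mm in diameter, 14 mm high, in one of the tray's four places. The round stamp stands on it at the start; it stays in the tray and so goes on showing where that stamp came from. Origin: centre of its underside, on the tray's floor.
- block_square: Fixed dark wooden storage block with a grey felt top, square, 58 x 58 mm, 14 mm high, in one of the tray's four places. The square stamp stands on it at the start; it stays in the tray and so goes on showing where that stamp came from. Origin: centre of its underside, on the tray's floor.
- block_flower: Fixed dark wooden storage block with a grey felt top, hexagonal, 60 mm across flats, 14 mm high, in one of the tray's four places. The flower stamp stands on it at the start; it stays in the tray and so goes on showing where that stamp came from. Origin: centre of its underside, on the tray's floor.
- block_butterfly: Fixed dark wooden storage block with a grey felt top, oblong, 48 mm along its local x and 70 mm along its local y, 14 mm high, in one of the tray's four places. The butterfly stamp stands on it at the start; it stays in the tray and so goes on showing where that stamp came from. Origin: centre of its underside, on the tray's floor.
- tray: Fixed low tray of mid-brown wood, 80 mm (local x) by 310 mm (local y), rim 12 mm high, floor 6 mm above its origin; holds the four blocks in a row at local y = +114, +38, -38, -114 mm. Origin: centre of the underside, on the table; local +y points to the robot's left (world +y) within 0.15 rad. Either tray or rack may be nearer the robot.
- rack: Fixed low rack of pale wood, 80 mm (local x) by 310 mm (local y), empty: four open wells centred at local x = 0, y = +114, +38, -38, -114 mm, each 70 (x) by 71 mm (y) inside, floor 8 mm above the origin; walls and dividers 5 mm thick, tops 18 mm above the origin. Origin: centre of the underside, on the table; local +y points to the robot's left (world +y) within 0.15 rad.
Not all that is in view belongs to the job. What is shaped like the part that bears stamp_square_mid but turquoise is not meant. Leave any green look-alike of the part that bears stamp_round_mid alone.

How it is judged:
By the outcome, as a careful person would: the job done as asked, in the order asked, and still so for the second after the job is handed in, with the robot touching nothing.
It also fails if it takes over 99 s, if anything falls off the work surface, if the arm or the gripper's body presses on something with over 40 N, if the wrist force passes 120 N, or if a joint passes its speed limit or range.

## Working session

There is one attempt and no reset: what is moved stays moved. The work goes in short steps, each a Python script; the robot and the scene stay as the last script left them, time stands still between calls to the robot, and variables do not carry over. Pictures are saved under pics/ and viewed, on a budget of 14 in all, crops included, one or two more only if the job needs it, and the job is handed in when it is done.

```bash
ls; mkdir -p pics
python3 - <<'E'
from station import robot, fingers, vision, workorder, recognise
import cv2
for n in ["scene","top"]:
    im=vision.grab_frame(n); cv2.imwrite(f"pics/{n}0.png",im[:,:,::-1])
    c=vision.calibration(n); print(n,c)
    for l in ["stamp_round_mid","stamp_square_mid","stamp_flower_mid","stamp_butterfly_mid","block_round","block_square","block_flower","block_butterfly","tray","rack"]:
        print(l,[([round(float(v)) for v in d["rect"]],round(float(d["p"]),2)) for d in recognise(l,n)])
print(robot.current_time_s())
E
```

```text
pics
scene {'mtx': array([[487.05146736,   0.        , 318.93505166],
       [  0.        , 487.05146736, 239.43879051],
       [  0.        ,   0.        ,   1.        ]]), 'k1': 0.006043292853185889, 'extrinsics': array([[ 0.18351957,  0.98301355, -0.00221912,  0.02609749],
       [-0.69813608,  0.13192416,  0.70370593,  0.32273451],
       [ 0.69204522, -0.12759456,  0.71048789, -1.31090662],
       [ 0.        ,  0.        ,  0.        ,  1.        ]])}
stamp_round_mid [([287, 306, 26, 42], 0.86), ([164, 216, 24, 36], 0.77), ([373, 309, 39, 28], 0.62)]
stamp_square_mid [([481, 304, 35, 47], 0.96), ([485, 254, 32, 42], 0.86), ([372, 292, 32, 48], 0.8)]
stamp_flower_mid [([415, 286, 28, 42], 0.74)]
stamp_butterfly_mid [([332, 300, 29, 44], 0.77)]
block_round [([285, 323, 40, 34], 0.65), ([331, 302, 32, 45], 0.52), ([284, 306, 25, 42], 0.49)]
block_square [([371, 309, 38, 31], 0.97), ([349, 244, 159, 59], 0.21)]
block_flower [([412, 303, 35, 29], 0.93)]
block_butterfly [([328, 313, 48, 32], 0.84)]
tray [([353, 312, 181, 63], 0.9), ([415, 287, 26, 42], 0.36)]
rack [([348, 243, 161, 5
[... 489 characters left out ...]
0000e+00,  0.00000000e+00,  0.00000000e+00,
         1.00000000e+00]])}
stamp_round_mid [([364, 193, 18, 22], 0.88), ([460, 320, 26, 20], 0.75)]
stamp_square_mid [([299, 193, 19, 25], 0.77), ([222, 180, 23, 25], 0.66), ([195, 225, 21, 25], 0.55)]
stamp_flower_mid [([267, 196, 19, 21], 0.86), ([312, 200, 136, 31], 0.42)]
stamp_butterfly_mid [([328, 196, 23, 21], 0.74)]
block_round [([364, 199, 25, 28], 0.63), ([296, 270, 136, 39], 0.39), ([298, 193, 21, 25], 0.28)]
block_square [([298, 201, 26, 21], 0.63)]
block_flower [([266, 202, 26, 22], 0.86)]
block_butterfly [([329, 199, 28, 20], 0.63)]
tray [([311, 202, 135, 35], 0.86)]
rack [([296, 269, 136, 40], 0.98), ([313, 200, 136, 33], 0.27)]
1.1
```

View pics/scene0.png

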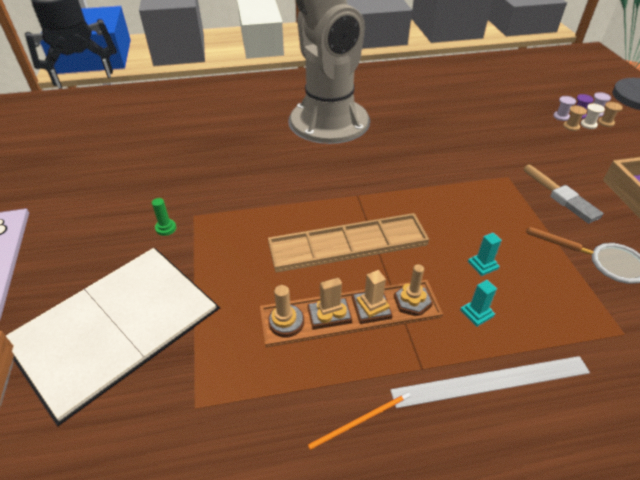

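View pics/top0.png

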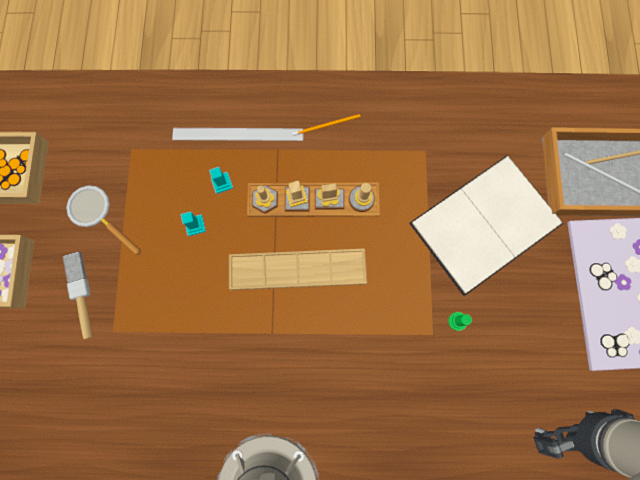

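Run:
```python
import cv2,numpy as np
a=cv2.imread("pics/top0.png")[165:300,185:390]; b=cv2.imread("pics/scene0.png")[200:350,250:450]
a=cv2.resize(a,None,fx=3.9,fy=3.9,interpolation=cv2.INTER_CUBIC)
b=cv2.resize(b,None,fx=4,fy=4,interpolation=cv2.INTER_CUBIC)
cv2.imwrite("pics/topcrop.png",a);cv2.imwrite("pics/scenecrop.png",b)
```

```text
(no output)
```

View pics/topcrop.png

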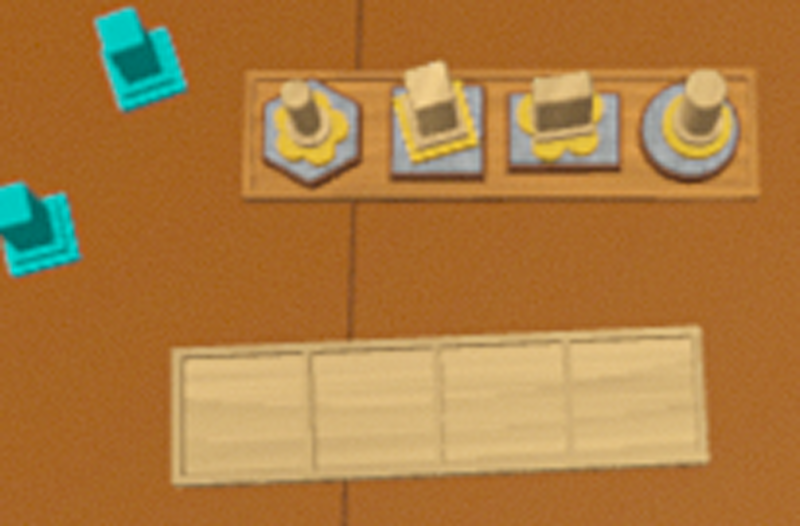

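View pics/scenecrop.png

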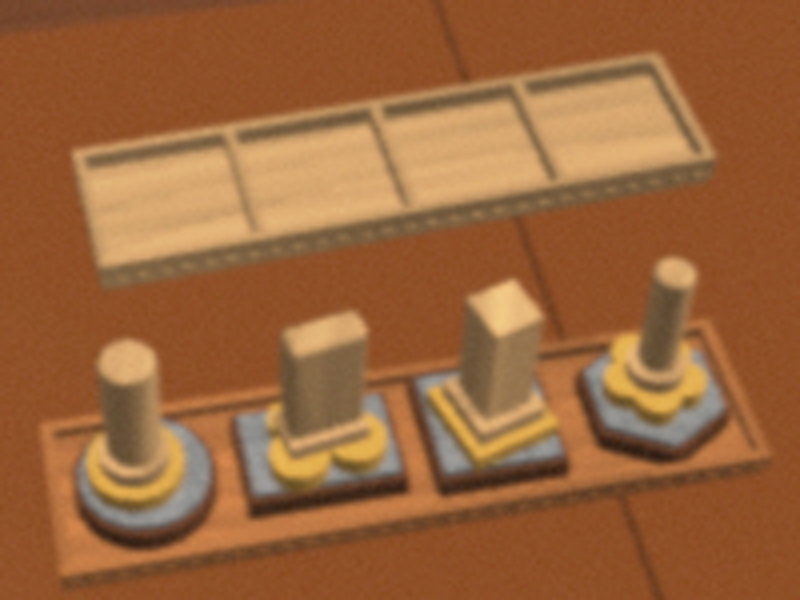

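The scene picture shows the real stamps in the brown tray at about (283–415, 290–306), with the empty pale rack at (348,243). In the top view, image left is the robot's left. The tray there reads flower (267,196), square (299,193), butterfly (328,196), round (364,193).

Look-alikes for the square stamp are the turquoise ones at top (222,180) and (195,225). For the round stamp it is the green one at top (460,320). The wooden ones standing on the blocks match the description, and the crops confirm it.

So from the rack's right end inward, the order is flower, square, butterfly, round. Next I'll fit the poses from both views.

```bash
cat > geo.py <<'E'
import numpy as np, cv2
from scipy.optimize import least_squares
from station import vision
CAL={n:vision.calibration(n) for n in("top","scene")}
def proj(n,P):
    c=CAL[n]; P=np.atleast_2d(P); q=P@c["extrinsics"][:3,:3].T+c["extrinsics"][:3,3]
    s=np.c_[q[:,0],-q[:,1]]/(-q[:,2:]); s=s*(1+c["k1"]*(s**2).sum(1,keepdims=True))
    return s*[c["mtx"][0,0],c["mtx"][1,1]]+c["mtx"][:2,2]
CR={"top":(185,165,3.9),"scene":(250,200,4.)}
def uncrop(n,p):
    x,y,f=CR[n]; return (np.array(p,float)+.5)/f-.5+[x,y]
def place(v,L):
    c,s=np.cos(v[2]),np.sin(v[2]); return np.array(L,float)@np.array([[c,s,0],[-s,c,0],[0,0,1]])+[v[0],v[1],v[3]]
def fit(obs,x0,zfix=None):
    # obs: list of (cam, cropped pixels, local points)
    g=lambda v:np.r_[v,zfix] if zfix is not None else v
    f=lambda v:np.concatenate([(proj(n,place(g(v),L))-uncrop(n,p)).ravel() for n,p,L in obs])
    r=least_squares(f,x0[:3] if zfix is not None else x0,x_scale=[.01,.01,.1,.01][:3 if zfix is not None else 4],loss="soft_l1")
    return g(r.x),np.sqrt(np.mean(f(r.x)**2))
E
cat > m1.py <<'E'
from geo import *
import json
R=lambda a,b,z:[[a,b,z],[a,-b,z],[-a,-b,z],[-a,b,z]]  # far-left, far-right, near-right, near-left
def both(top,sc,L): return [("top",top,L),("scene",sc,L)]
# scene view: camera faces robot; left in image = robot's right; bottom = far
O={}
O["tray"]=both([(247,70),(754,70),(760,197),(243,197)],[(770,455),(64,576),(42,423),(708,322)],R(.04,.155,.012))
O["rack"]=both([(172,349),(698,327),(708,462),(173,484)],[(715,158),(100,272),(73,150),(655,53)],R(.04,.155,.018))
O["square"]=both([(405,72),(445,62),(455,97),(413,106)],[(542,318),(493,333),(467,297),(517,280)],R(.012,.012,.076))
O["butterfly"]=both([(535,78),(590,72),(592,100),(535,106)],[(368,340),(290,357),(282,330),(355,312)],R(.008,.017,.076))
O["flower"]=both([(297,93)],[(675,272)],[[0,0,.076]])
O["round"]=both([(706,84)],[(127,360)],[[0,0,.076]])
res={}
for k,o in O.items():
    z=.02 if k not in("tray","rack") else 0
    if k in("flower","round"):
        f=lambda v:np.concatenate([(proj(n,place([v[0],v[1],0,v[2]],L))-uncrop(n,p)).ravel() for n,p,L in o])
        r=least_squares(f,[.6,-.1,.02]); print(k,"free",r.x.round(4),abs(r.fun).max().round(2))
        v,e=fit(o,[.6,-.1,0,z],z)
    else:
        v,e=fit(o,[.6,-.1,0,z]); print(k,"free",v.round(4),e.round(2))
        v,e=fit(o,[.6,-.1,0,z],z)
    print(k,"fix ",v.round(4),round(e,2)); res[k]=list(v)
json.dump(res,open("poses.json","w"))
T=res["tray"]
for k,y in zip(["flower","square","butterfly","round"],[.114,.038,-.038,-.114]): print(k,"block",place(T,[[0,y,.02]]).round(4))
D={}
C=lambda r,z,n=40:[[r*np.cos(t),r*np.sin(t),z] for t in np.linspace(0,2*np.pi,n)]
for n in("top","scene"):
    x,y,f=CR[n]; im=cv2.imread(f"pics/{n}crop.png")
    def dr(v,L,c):
        p=(proj(n,place(v,L))-[x,y]+.5)*f-.5; cv2.polylines(im,[np.int32(p.round())],True,c,1,cv2.LINE_AA)
    dr(res["tray"],R(.04,.155,.012),(255,255,0)); dr(res["rack"],R(.04,.155,.018),(255,0,255))
    for i,yy in enumerate([.114,.038,-.038,-.114]): dr(place(res["rack"],[[0,yy,0]])[0].tolist()[:2]+[res["rack"][2],0],R(.035,.0355,.008),(255,0,255))
    for k in("square","butterfly","flower","round"):
        v=res[k]
        g,ft={"square":(R(.012,.012,.076),R(.021,.021,.01)),"butterfly":(R(.008,.017,.076),R(.021,.026,.01)),"flower":(C(.009,.076),C(.023,.01)),"round":(C(.012,.076),C(.021,.01))}[k]
        dr(v,g,(0,0,255)); dr(v,ft,(0,255,0))
    cv2.imwrite(f"pics/{n}_ov.png",im)
E
python3 m1.py
```

```text
tray free [ 0.6314 -0.0883  0.0085 -0.0032] 0.35
tray fix  [ 0.6321 -0.0887  0.0105  0.    ] 0.65
rack free [ 0.4639 -0.0544  0.0517 -0.0034] 0.28
rack fix  [ 0.4647 -0.0548  0.0523  0.    ] 0.63
square free [ 0.6339 -0.0501  0.2311  0.0175] 0.52
square fix  [ 0.6347 -0.0505  0.2248  0.02  ] 0.7
butterfly free [ 0.6324 -0.1254  0.1069  0.0148] 0.47
butterfly fix  [ 0.634  -0.1258  0.1159  0.02  ] 1.06
flower free [0.6284 0.0246 0.0173] 0.38
flower fix  [0.6293 0.024  0.     0.02  ] 0.57
round free [ 0.6344 -0.2059  0.0195] 0.1
round fix  [ 0.6346 -0.2059  0.      0.02  ] 0.11
flower block [[0.6309 0.0253 0.02  ]]
square block [[ 0.6317 -0.0507  0.02  ]]
butterfly block [[ 0.6325 -0.1267  0.02  ]]
round block [[ 0.6333 -0.2027  0.02  ]]
```

View pics/top_ov.png

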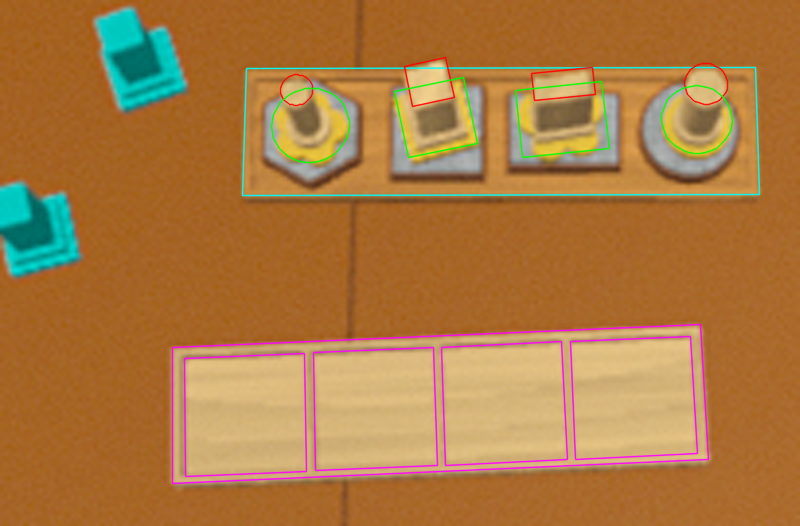

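View pics/scene_ov.png

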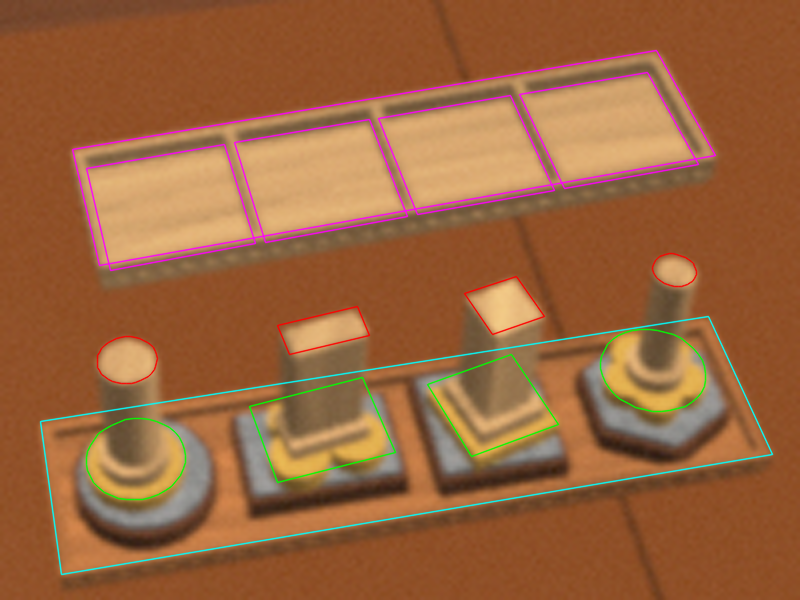

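Both overlays agree with the stamps and wells to about 2 mm. The free-height fits come out about 3 mm below the nominal heights for most items (the round stamp within 1 mm), which is about what the calibration allows. I'll start with the flower.

```bash
cat > job.py <<'E'
import numpy as np, cv2
from station import robot, fingers, vision, workorder, recognise
RACK=(.4641,-.0545,.0518)
#name: x,y,yaw, well y
S={"flower":(.6286,.0244,.01,-.114),"square":(.6341,-.0502,.228,-.038),"butterfly":(.6328,-.1256,.110,.038),"round":(.6344,-.2059,.01,.114)}
SIGN=1
ZG,ZT=.061,.19
def ori(psi): return [180,0,SIGN*90+np.degrees(psi)]
def well(k):
    y=S[k][3]; return RACK[0]-np.sin(RACK[2])*y, RACK[1]+np.cos(RACK[2])*y
def st(m): print(m,round(robot.current_time_s(),1),np.round(robot.current_tool_pos(),4),"gap",round(robot.current_finger_gap(),3),"F",np.round(robot.current_contact_force(),1))
def pick(k):
    x,y,p,_=S[k]; o=ori(p)
    robot.move_to([x,y,ZT],o); fingers.gripper_to(.85)
    robot.line_to([x,y,.11],velocity=.25)
    if robot.line_to([x,y,ZG],velocity=.12,f_stop=8): st("HIT"); raise SystemExit
    fingers.gripper_to(0,force=50); st(k+" gripped")
    robot.line_to([x,y,ZT],velocity=.15); st("lifted")
def put(k):
    x,y=well(k)
    robot.line_to([x,y,ZT],ori(RACK[2]),velocity=.2)
    robot.pause(.2); st("over")
    robot.line_to([x,y,ZG-.012+.012],velocity=.12)
    h=robot.line_to([x,y,ZG-.012-.005],velocity=.025,f_stop=5); st(f"down {h}")
def release(k):
    x,y=well(k); fingers.gripper_to(.6); robot.pause(.2)
    robot.line_to([x,y,ZT],velocity=.2)
def snap(n,name,box,f):
    a=vision.grab_frame(n); x0,x1,y0,y1=box
    cv2.imwrite(f"pics/{name}.png",cv2.resize(a[y0:y1,x0:x1,::-1],None,fx=f,fy=f,interpolation=cv2.INTER_CUBIC))
E
python3 - <<'E'
import job; from job import *
print(robot.current_eef_rot())
for s in(1,-1):
    job.SIGN=s
    for k in S:
        for pos,p in((S[k][:2],S[k][2]),(well(k),RACK[2])):
            for z in(ZG-.017,ZT):
                q=robot.inverse_kinematics([*pos,z],ori(p)); print(s,k,z,None if q is None else np.round(q))
E
```

```text
[1.79998444e+02 4.06086816e-04 1.70687221e+01]
1 flower 0.044 [ 22.  44. -42.  86.  32.  62. -26.]
1 flower 0.19 [ 24.  37. -47.  77.  27.  77. -22.]
1 flower 0.044 [ 41.  28. -30. 108.  18.  49.   5.]
1 flower 0.19 [ 44.  17. -32.  99.  10.  67.  12.]
1 square 0.044 [ 30.  45. -44.  85.  33.  63.  -8.]
1 square 0.19 [ 29.  36. -43.  76.  25.  77.  -1.]
1 square 0.044 [ 35.  26. -32. 112.  18.  47.  -4.]
1 square 0.19 [ 39.  15. -36. 102.   9.  66.   3.]
1 butterfly 0.044 [ 33.  44. -38.  83.  29.  62.  -4.]
1 butterfly 0.19 [ 31.  36. -36.  74.  21.  77.   2.]
1 butterfly 0.044 [ 29.  26. -37. 114.  21.  47. -16.]
1 butterfly 0.19 [ 35.  14. -41. 104.  10.  66.  -7.]
1 round 0.044 [ 34.  44. -30.  80.  23.  62.   1.]
1 round 0.19 [ 32.  36. -28.  70.  17.  77.   6.]
1 round 0.044 [ 31.  31. -52. 113.  32.  51. -35.]
1 round 0.19 [ 33.  16. -52. 104.  14.  67. -20.]
-1 flower 0.044 [ 32.  53. -62.  86.  49.  71. 143.]
-1 flower 0.19 [ 31.  43. -62.  77.  37.  82. 151.]
-1 flower 0.044 [  20.   25.   -3.  109.    2.   46. -161.]
-1 flower 0.19 [  25.   15.   -9.   99.    3.   66. -162.]
-1 square 0.044 [   8.   38.   -7.   86.    5.   56. -168.]
-1 square 0.19 [  12.   31.  -14.   77.    7.   74. -169.]
-1 square 0.044 [  17.   23.  -10.  112.    6.   45. -173.]
-1 square 0.19 [  25.   13.  -18.  103.    4.   65. -172.]
-1 butterfly 0.044 [  11.   39.   -1.   85.    1.   57. -165.]
-1 butterfly 0.19 [  14.   31.   -7.   75.    4.   74. -166.]
-1 butterfly 0.044 [ -48.   36.   65.  116.  -40.   54. -139.]
-1 butterfly 0.19 [ -53.   17.   65.  107.  -17.   67. -159.]
-1 round 0.044 [  14.   41.    4.   81.   -3.   59. -161.]
-1 round 0.19 [  16.   34.    0.   71.   -0.   75. -163.]
-1 round 0.044 [ 37.  36. -62. 113.  39.  55. 138.]
-1 round 0.19 [ 40.  20. -61. 103.  19.  68. 156.]
```

Run:
```python
from job import *
pick("flower"); snap("scene","carry1",(240,460,150,350),3)
put("flower"); release("flower"); st("end")
```

```text
flower gripped 5.5 [0.6289 0.0245 0.0616] gap 0.194 F [-0.4 -1.   2.3]
lifted 6.5 [0.6278 0.0241 0.1886] gap 0.197 F [-0.5 -0.7 -1.6]
over 8.2 [ 0.4705 -0.1674  0.19  ] gap 0.197 F [ 0.1  0.  -2. ]
down True 9.9 [ 0.47   -0.1685  0.0495] gap 0.198 F [-1.1 -0.4  4.7]
end 11.4 [ 0.4691 -0.1683  0.189 ] gap 0.602 F [-0.1  0.1 -0.5]
```

View pics/carry1.png

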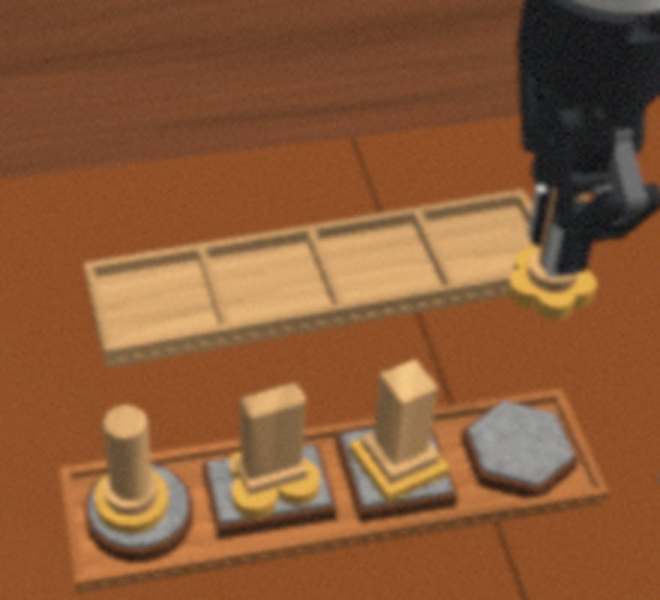

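The flower hangs upright in the gripper at crop (552,285) and its block is empty. It touched down at TCP z 49.5 mm, against 49 mm expected, so that fits the well floor. Next is the square, with a picture taken during the carry.

Run:
```python
from job import *
pick("square"); snap("scene","carry2",(240,460,150,350),3)
put("square"); release("square"); st("end")
```

```text
square gripped 14.1 [ 0.6347 -0.0501  0.0618] gap 0.28 F [ 0.  -0.   3.9]
lifted 15.1 [ 0.6333 -0.0505  0.1886] gap 0.276 F [ 0.2 -0.7 -1.5]
over 16.4 [ 0.4669 -0.0918  0.19  ] gap 0.281 F [ 0.   0.5 -1.7]
down True 18.1 [ 0.4661 -0.0924  0.0497] gap 0.277 F [-0.2  0.2  3.7]
end 19.5 [ 0.4652 -0.0926  0.189 ] gap 0.602 F [-0.6  0.5  0.2]
```

View pics/carry2.png

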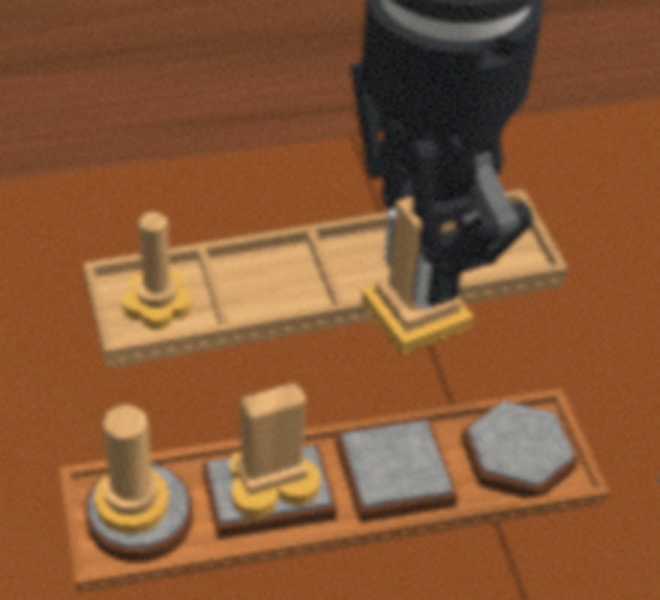

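The flower stands upright near the middle of the robot's rightmost well at crop (157,300), and the square is hanging level. I'll do the butterfly and the round stamp next.

Run:
```python
from job import *
for k in("butterfly","round"):
    pick(k)
    if robot.current_finger_gap()<.12: print("lost?"); break
    put(k); release(k); st("end")
robot.move_to([.36,-.40,.3],[180,0,60])
snap("scene","end_s",(240,460,190,350),3.6); snap("top","end_t",(185,390,165,300),3.9); st("park")
```

```text
butterfly gripped 22.2 [ 0.6332 -0.1256  0.0616] gap 0.179 F [-1.2 -1.   3.1]
lifted 23.2 [ 0.6319 -0.1258  0.1886] gap 0.181 F [-0.3 -0.5 -1.9]
over 24.5 [ 0.4628 -0.017   0.1899] gap 0.176 F [-0.5 -1.5 -1.8]
down True 26.3 [ 0.4623 -0.0167  0.0495] gap 0.177 F [-0.1  0.8  4.5]
end 27.8 [ 0.4613 -0.0168  0.189 ] gap 0.597 F [-0.5 -0.2 -0.2]
round gripped 30.6 [ 0.6348 -0.206   0.0618] gap 0.265 F [-1.2  0.1  2.2]
lifted 31.6 [ 0.6336 -0.206   0.1885] gap 0.267 F [-1.  -0.5 -1.6]
over 33.6 [0.4585 0.0588 0.1899] gap 0.269 F [ 0.2 -0.9 -2.5]
down True 35.3 [0.4583 0.0592 0.0497] gap 0.266 F [-1.3  0.4  5.3]
end 36.8 [0.4574 0.0589 0.189 ] gap 0.601 F [0.4 0.4 0.7]
park 38.6 [ 0.3611 -0.3984  0.3   ] gap 0.599 F [ 0.5  0.3 -0.2]
```

View pics/end_s.png

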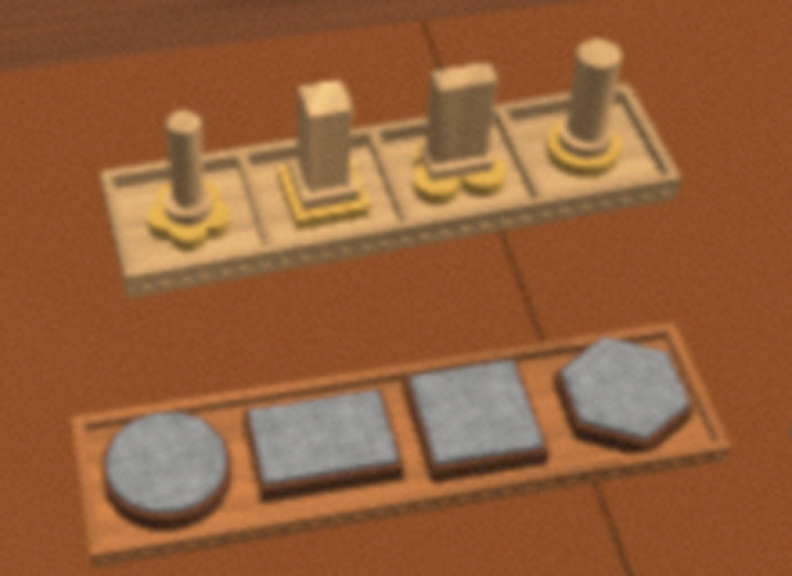

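View pics/end_t.png

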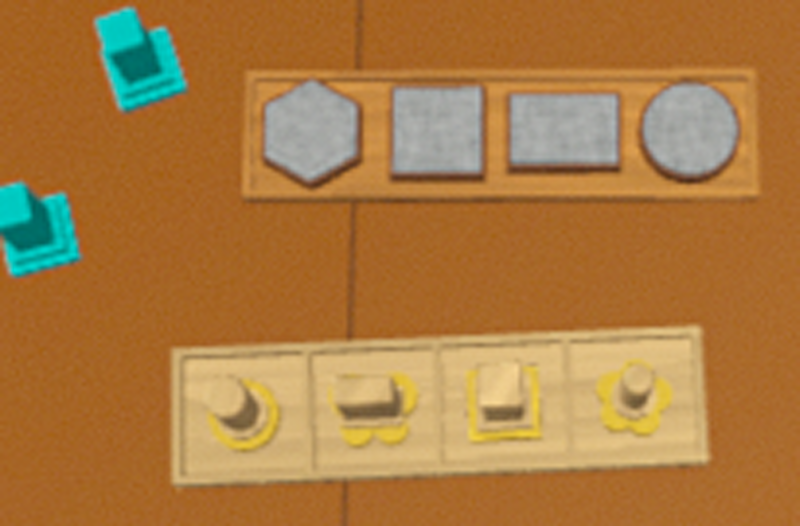

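All four stamps stand near the middles of their wells. From the robot's left they read round, butterfly, square, flower, which is the reverse of the blocks. Before handing in, I'll check numerically that the round stamp is upright.

Run:
```python
from job import *; from geo import proj
for k in S:
    x,y=well(k)
    P=[[x,y,.018],[x,y,.084]]
    print(k,"top",((proj("top",P)-[185,165]+.5)*3.9-.5).round().tolist(),"scene",((proj("scene",P)-[240,190]+.5)*3.6-.5).round().tolist())
workorder.close_job(); st("closed")
```

```text
flower top [[633.0, 395.0], [639.0, 376.0]] scene [[187.0, 207.0], [182.0, 118.0]]
square top [[503.0, 401.0], [500.0, 382.0]] scene [[323.0, 183.0], [325.0, 95.0]]
butterfly top [[372.0, 406.0], [362.0, 388.0]] scene [[455.0, 160.0], [464.0, 72.0]]
round top [[242.0, 412.0], [223.0, 394.0]] scene [[584.0, 138.0], [599.0, 49.0]]
the job is handed in; nothing more can be done
the job is handed in; nothing more can be done
```

All four stamps are now in the pale rack in reverse order, and the job is handed in. From the robot's right the rack reads flower, square, butterfly, round. The turquoise and green look-alikes were not touched.

- **Placing:** each stamp touched down at a tool height of 49.5–49.7 mm, against 49 mm expected for a stamp flat on the well floor. The final pictures show each one upright and near the middle of its own well. Grip tops and feet lie within a few enlarged pixels (about 2 mm) of where upright stamps should appear in both views, judged by eye.
- **Limits:** the robot's clock read 38.6 s with the arm parked clear. The largest force component I read on the tool at any check was about 5 N.
- **Disagreement:** heights measured from the two cameras came out up to 5 mm below the stated ones for most items, probably from the camera calibration. I gripped at the stated heights, and the touchdown readings agreed with them.

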